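# Fold up the table-top box easel

## Task

Pack up the wooden box easel on the studio table by pushing with the fingertips: slide the mast on its picture panel down until its head is flush with the panel's top edge, fold the panel down flat onto the box without slamming it, and push the drawer fully home. Don't pull anything further open, don't shove the box along the table or tip it, and leave the brush jar, the bottle and the tape roll where they are.

Things in the scene. Friction and masses are not known exactly. Their poses are not given: they have to be found in the camera images.
- easel_box: Loose wooden box easel, about 4 to 5.5 kg, 240 deep (x) by 340 wide (y) by 88 mm high without its panel; a push of over 20 N may slide it. Origin: centre of its underside, on the table. +x runs from its front (drawer side, roughly facing the robot) to its back, +y to its left, z up. The front 28 mm of its top is a fixed rail; the panel is hinged just behind it.
- drawer (a joint): How far the drawer is out of the box's front, m: 0 fully home (its front flush with the box), starts 0.04 to 0.075; slides along the box's -x to open. Moves with about 2 N and stays where it is left. The drawer's front is 314 wide and 46 mm high, its middle 38 mm above the table.
- drawer_knob (a point): Middle of the outer end of the drawer's brass knob: 24 mm out from the drawer front and centred on it, 38 mm above the table; the knob's head is 20 mm across and 10 mm long.
- panel (a joint): Angle of the plywood picture panel, rad: 0 flat on the box, pi/2 upright; starts 1.0 to 1.22, face towards the robot, top leaning away. Stiff pivots keep it where it is left; 5 to 8 N square to its face, 140 mm from the hinge, lowers it. 340 wide, 208 mm from hinge to top edge, 10 mm thick; flat, its face is up, 98 mm above the table.
- panel_hinge (a point): Middle of the panel's hinge axis (along the box's y), on the panel's underside: box x = -0.089, 88 mm above the table. The point's axes turn with the panel: x from the hinge to the top edge, z square out of its face (the face is at z = 0.010). A canvas ledge 280 wide, 12 mm proud of the face, crosses it 14 to 26 mm from the hinge.
- mast (a joint): How far the mast is slid out past its home, m: 0 home (head's end flush with the panel's top edge), starts 0.025 to 0.05; it slides along the panel, away from the hinge to open. Moves with about 3 N and stays where it is left. The mast is a wooden strip 32 wide, 9 mm proud of the face, on the panel's middle line, in two brass guides.
- mast_top (a point): Middle of the end face of the mast's head, the face that looks along the panel away from the hinge: push here, towards the hinge. The head is a wooden crossbar 80 wide (along the box's y), 18 mm along the panel, standing 27 mm proud of the panel's face; this point lies 14 mm out from the face.
- brush_jar: Glass jar of brushes, 72 mm across, jar 95 mm high, brushes to 190 mm; origin at the centre of its underside. Leave alone.
- medium_bottle: Amber bottle with a black cap, 58 mm across, 150 mm high; origin at the centre of its underside. Leave alone.
- tape_roll: Roll of masking tape lying flat, 96 mm across, 25 mm high; origin at the centre of its underside. Leave alone.

How it is judged:
By the outcome, as a careful person would: the job done as asked, in the order asked, and still so for the second after the job is handed in, with the robot touching nothing.
It also fails if it takes over 48 s, if anything falls off the work surface, if the arm or the gripper's body presses on something with over 40 N, if the wrist force passes 120 N, or if a joint passes its speed limit or range.

## Robot

A 6-joint arm with a two-finger parallel gripper is mounted at the origin on the work surface. World frame = base frame: x ahead of the robot, y to its left, z up, the work surface at z = 0. Lengths are in m, angles in rad, forces in N, time in s.
With the tool pointing down it reaches from about 0.375 to 0.9 m from the base axis. Payload 3.1 kg.
Tool frame: the origin (TCP) lies on the centre line of the jaws, within the pads' length; the fingertips stand 8 mm ahead of it and the grasp point (between the pads) lies 11 mm behind it; z points along the fingers, y is the line along which they close (so a half turn about z gives the same grasp; the last joint's range is limited). The gripper opens to 85 mm and grips with 20 to 120 N. Pads are 22 mm wide; open, the fingers measure 114 mm over their backs; the gripper's body (76 mm by 85 mm) begins 54 mm behind the grasp point. The pads swing forward as they close: fully open they stand 13 mm farther back than shut.
Start: joints at [-0.178, 0.527, 1.433, -0, 1.181, -0.178], TCP at [0.625, 0, 0.239] pointing down, gripper open.
Joint ranges: [-3.08, 3.08], [-0.75, 2.2], [0.22, 2.44], [-1.43, 4.57], [0, 2.65], [-2.85, 2.85]. Speed limits (rad/s): [2.79, 2.79, 3.14, 3.14, 3.14, 3.14].

## Interface

Orientations are given as a unit quaternion [x, y, z, w].
In Python, from station import * gives the robot as it stands.
- The arm moves only by the tool play_rows, never from a script. Its argument "rows" is a list of rows, each a list of 3 entries, a list of its own where there are three numbers: the turn, a rotation vector about the tool's x, y, z in degrees, then the shift along the tool's x, y, z in mm, then the closure, from 0 (fully open) to 1 (shut). In form: [[[ax, ay, az], [dx, dy, dz], jaw], ...]. A call has 1 to 12 rows; each row shifts and turns the commanded pose from where the row before left it, along the tool's axes as they then stand; what a row does not reach is not made up. A row lasts 1/12 s, in which the tool goes at most 41.7 mm and 7.16 degrees, less where a joint would pass 70% of its speed; a pose out of reach is approached as far as the arm can. A call with a gripper value outside its range is refused whole. The fingers move at their own pace and stop on an object; "grip_force" is the grip in N (left out, the last holds). Time passes only in rows, so rows that do not move let the fingers close. It gives the time, the measured TCP pose, the force, the opening and the grip force at its end, in the units of the state.
- sense(): the state, without advancing time (a new reading comes with each control period).
- snapshot(name): name is "scene" or "side" or "wrist"; returns (picture, depth): 384x512x3 uint8, red, green, blue; 384x512 float32, m along the optical axis (not along the pixel's ray), 0 where there is no reading.
- get_calibration(name): a dict with "vfov" (degrees; the focal length in pixels is half the picture's height over the tangent of half this angle, whatever the lens; pixels are square), "cx", "cy" (the principal point, pixels), "xyz" and "attitude" of the camera in the world. Camera axes: x right, y down, z forward; pixel columns grow to the right and rows downward; lengths in m; the calibration is good to about 2 mm. A picture is of the moment at which its call begins: read the wrist's pose just before it. get_calibration takes no time and is no camera call; for the wrist camera it gives the pose at the moment of the call.
- sign_off(): hands the job in; it is judged then, once.
The state is a dict: "t": time; "q": joint angles; "qd": joint speeds; "tau": joint torques, N m; "tcp_pos": TCP position; "tool_rot": TCP orientation; "force": force on the tool from outside, world axes, zero at the start; "ft_torque": the same for the moment, N m; "finger_gap": opening from 0.0 (shut) to 1.0 (fully open); "gripper_force": force on a finger pad.
Only numpy, scipy, OpenCV 4.12 (cv2) and the standard library are available. Lean on these libraries where they do the work, as an engineer would, in place of code of your own. Each camera call takes 0.05 s, during which the arm holds its last target. There are 200 camera calls.

## Working session

There is one attempt and no reset: what is moved stays moved. The work goes in short steps, Python scripts to look and compute and a tool call to move; the robot and the scene stay as the last step left them, time stands still between calls to the robot, and variables do not carry over. Pictures are saved under pics/ and viewed, at most 10 in all, crops included, and the job is handed in when it is done.

Besides the shell and the picture viewer there is one more tool, called after ">>>" as a command line: name --argument value ..., lists and objects as JSON in quotes. play_rows: Moves the arm, as the interface text tells. Its arguments: {"type":"object","properties":{"rows":{"type":"array","items":{"type":"array"}},"grip_force":{"type":"number"}},"required":["rows"]}

```bash
mkdir -p pics; cat > h.py <<'E'
from station import *
import numpy as np, cv2
from scipy.spatial.transform import Rotation as R
def cam(n,shape=(384,512)):
    c=get_calibration(n); f=shape[0]/2/np.tan(np.radians(c['vfov'])/2); return c,f
def cloud(n,d,c,f):
    v,u=np.mgrid[0:384,0:512]
    a=np.array(c['attitude']); Rm=a if a.shape==(3,3) else R.from_quat(a).as_matrix()
    p=np.stack([(u-c['cx'])/f*d,(v-c['cy'])/f*d,d],-1)
    return p@Rm.T+np.array(c['xyz'])
E
python3 - <<'E'
from h import *
ims=[]
for n in('scene','side'):
    c,f=cam(n); print(n,c)
    im,d=snapshot(n); np.savez(f'{n}.npz',im=im,d=d,P=cloud(n,d,c,f)); ims.append(im)
    cv2.imwrite(f'pics/{n}.png',im[:,:,::-1])
print(sense())
E
```

```text
scene {'vfov': 52.14969055104144, 'cx': 252.85737745292192, 'cy': 194.22179349010906, 'xyz': array([ 0.98655121, -0.48013447,  0.94386758]), 'attitude': array([ 0.9026618 ,  0.28191987, -0.10608044, -0.30735941])}
side {'vfov': 53.37645113085229, 'cx': 260.51789345375414, 'cy': 187.50488320679483, 'xyz': array([ 0.59644209, -0.78048419,  0.82984682]), 'attitude': array([ 0.91310748, -0.00666083,  0.00922412, -0.40756016])}
{'t': 0.1, 'q': array([-1.78488252e-01,  5.28410387e-01,  1.43380037e+00, -2.45051338e-06,
        1.18142835e+00, -1.78496437e-01]), 'qd': array([-0.0005783 , -0.0016271 , -0.00266583, -0.00118507, -0.00083675,
        0.00158027]), 'tau': array([ 4.33945943e-04, -4.43301880e+01, -1.78587180e+01, -2.04061280e-04,
        3.88642526e-03,  1.10165692e-05]), 'tcp_pos': array([6.24349279e-01, 1.53536571e-04, 2.38400296e-01]), 'tool_rot': array([ 7.07103187e-01,  7.07109635e-01, -5.84505567e-04, -8.39848377e-04]), 'force': array([-0.25079429,  0.50744757, -0.54763956]), 'ft_torque': array([-0.04580356,  0.02194413,  0.0392392 ]), 'gripper_force': 0.0, 'finger_gap': 0.9990329568824958}
```

View pics/scene.png

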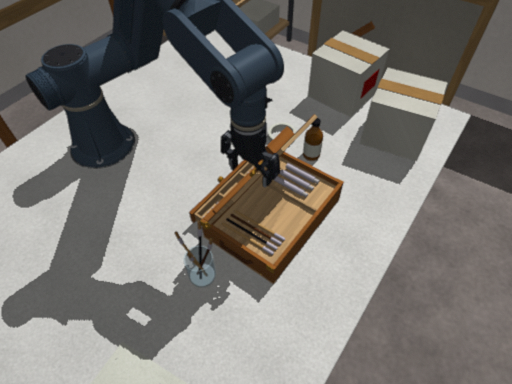

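View pics/side.png

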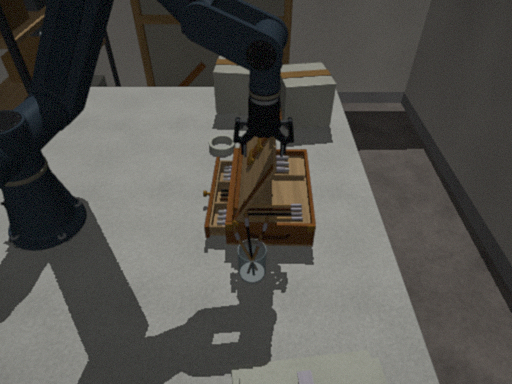

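The scene view shows the open box with its back corners at about (342,185) and (272,270), the jar at (202,272), and the bottle at (314,140). The side view shows the drawer knob at (206,193), the panel leaning back at (257,190), the tape roll at (222,147), and the gripper above and behind the panel's top.

```bash
python3 - <<'E'
from h import *
pts=[];cols=[]
for n in('scene','side'):
    z=np.load(n+'.npz'); hsv=cv2.cvtColor(z['im'],cv2.COLOR_RGB2HSV); P=z['P']
    m=(z['d']>0)&(hsv[...,0]<25)&(hsv[...,1]>90)&(P[...,2]>.01)&(P[...,2]<.33)&(P[...,0]>.35)&(P[...,0]<.95)&(abs(P[...,1])<.4)
    pts.append(P[m]);
    q=P[m]; s=q[(q[:,2]>.080)&(q[:,2]<.094)]
    r=cv2.minAreaRect((s[:,:2]*1000).astype(np.float32)); print(n,len(s),r,cv2.boxPoints(r).round())
    for zz in((.02,.08),(.094,.3)):
        s=q[(q[:,2]>zz[0])&(q[:,2]<zz[1])]; print(zz,len(s),np.percentile(s,[1,50,99],axis=0).round(3).tolist())
q=np.vstack(pts)
# topdown map coloured by height
im=np.zeros((600,800,3),np.uint8)
o=q[np.argsort(q[:,2])]
for p in o:
    r=int((.95-p[0])*1000);c=int((.4-p[1])*1000)
    if 0<=r<600: cv2.circle(im,(c,r),1,tuple(int(v) for v in cv2.applyColorMap(np.uint8([[min(255,p[2]*800)]]),cv2.COLORMAP_JET)[0,0]),-1)
cv2.imwrite('pics/top.png',im)
E
```

```text
scene 1472 ((649.2536010742188, 83.28392028808594), (559.4349365234375, 243.18431091308594), 87.8998031616211) [[ 517. -192.]
 [ 761. -201.]
 [ 781.  358.]
 [ 538.  367.]]
(0.02, 0.08) 7638 [[0.474, -0.109, 0.022], [0.654, 0.03, 0.067], [0.773, 0.234, 0.079]]
(0.094, 0.3) 1158 [[0.55, -0.209, 0.095], [0.619, -0.003, 0.181], [0.666, 0.359, 0.276]]
side 1171 ((647.2735595703125, 18.2467041015625), (446.16571044921875, 239.20367431640625), 87.91496276855469) [[ 520. -200.]
 [ 759. -209.]
 [ 775.  237.]
 [ 536.  246.]]
(0.02, 0.08) 4584 [[0.47, -0.114, 0.021], [0.659, 0.003, 0.067], [0.76, 0.227, 0.079]]
(0.094, 0.3) 2444 [[0.547, -0.216, 0.1], [0.596, -0.019, 0.182], [0.652, 0.182, 0.275]]
```

View pics/top.png

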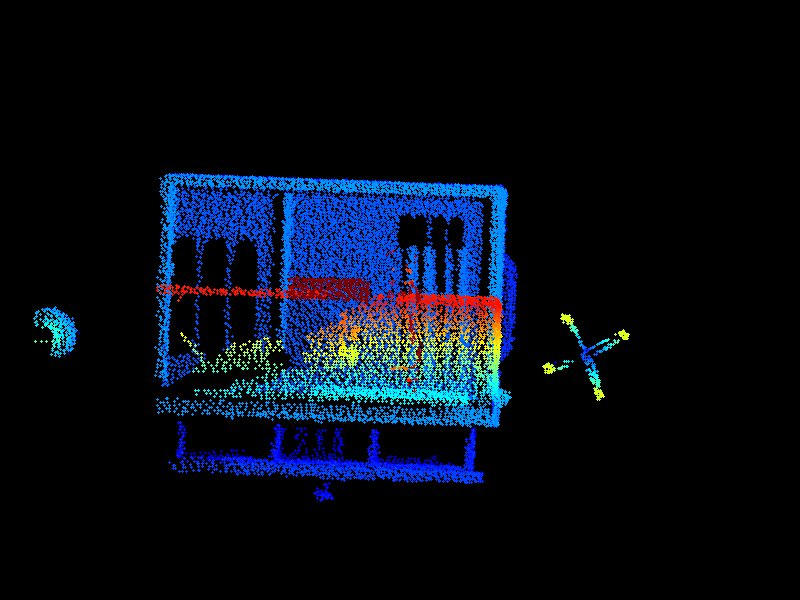

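The top-down map shows the box at a slight yaw (about -2°). Its back corners are at (163,175) and (506,187), the mast head is at (330,288), the panel top edge is near row 298, and the drawer front is near row 470.

```bash
python3 - <<'E'
from h import *
allq=[]
for n in('scene','side'):
    z=np.load(n+'.npz'); hsv=cv2.cvtColor(z['im'],cv2.COLOR_RGB2HSV); P=z['P']
    m=(z['d']>0)&(hsv[...,0]<25)&(hsv[...,1]>90)&(P[...,2]>.01)&(P[...,2]<.33)&(P[...,0]>.35)&(P[...,0]<.95)&(abs(P[...,1])<.4)
    allq.append(P[m])
    q=P[m]; rim=q[(q[:,2]>.078)&(q[:,2]<.094)&(q[:,0]>.6)&(q[:,1]<.26)&(q[:,1]>-.13)]
    # back edge: max x by y bins
    bins=np.arange(-.08,.22,.01); xs=[np.percentile(rim[(rim[:,1]>b)&(rim[:,1]<b+.01),0],97) for b in bins]
    k=np.polyfit(bins+.005,xs,1); yaw=-np.arctan(k[0]); 
    ex=np.array([np.cos(yaw),np.sin(yaw)]);ey=np.array([-ex[1],ex[0]])
    L=np.c_[rim[:,:2]@ex,rim[:,:2]@ey]; far=L[:,0]>.62
    xb=(np.array([np.polyval(k,.065),.065]))@ex
    y1,y2=np.percentile(L[far,1],[.3,99.7]); cc=ex*(xb-.12)+ey*(y1+y2)/2
    print(n,'yaw',yaw,'backx',xb,'y',y1,y2,'c',cc)
    B=np.c_[(q[:,:2]-cc)@ex,(q[:,:2]-cc)@ey,q[:,2]]
    h=np.c_[B[:,0]+.089,B[:,2]-.088]
    # panel: right edge region
    s=(B[:,1]>-.17)&(B[:,1]<.17)&(B[:,2]>.14)&(B[:,2]<.34)
    pan=s&(abs(B[:,1])>.06)
    a=np.arctan2(h[:,1],h[:,0]); print('ang raw',np.percentile(a[pan],[2,10,50,90,98]),len(a[pan]))
    r=np.hypot(*h.T); print('panel r max',np.percentile(r[pan],[97,99,99.8]),'mast r',np.percentile(r[s&(abs(B[:,1])<.045)],[97,99,99.8]))
    hd=s&(r>.215); print('head n',hd.sum(),B[hd].min(0),B[hd].max(0),np.percentile(a[hd],[2,50,98]))
    dr=(B[:,0]<-.13)&(B[:,2]>.05)&(B[:,2]<.066); print('drawer',np.percentile(B[dr,0],[1,3,10]), 'knob',B[(B[:,0]<-.13)][:,0].min())
E
```

```text
scene yaw -0.03757739458340429 backx 0.7664619053872941 y -0.07475318341067601 0.2670907293552152 c [0.64961846 0.07181425]
ang raw [1.07439402 1.07964629 1.10664914 1.17242135 1.29353856] 507
panel r max [0.24045618 0.24821968 0.26257799] mast r [0.25811239 0.25886623 0.25938273]
head n 395 [-0.02697325 -0.09026487  0.27608824] [0.0511239  0.04120805 0.32992234] [1.08087589 1.1665829  1.24854725]
drawer [-0.1776162  -0.17702632 -0.17447129] knob -0.2001975461578766
side yaw -0.033655101016930554 backx 0.7641312924167732 y -0.08054405864685706 0.2600632852194688 c [0.64678683 0.06803457]
ang raw [1.07051919 1.0968725  1.13412827 1.1994631  1.39823325] 1137
panel r max [0.21860447 0.23533036 0.25081862] mast r [0.25623347 0.2573009  0.25814287]
head n 55 [-0.08547241 -0.09151455  0.26554547] [0.04993554 0.02317257 0.3289593 ] [0.98904062 1.21480197 1.53553348]
drawer [-0.17473563 -0.17414832 -0.17285958] knob -0.19618919597546564
```

>>> play_rows --rows '[[[0,0,0],[0,0,-25],0],[[0,0,0],[0,0,-35],0],[[0,0,0],[0,0,-35],0],[[0,0,0],[0,0,-35],0],[[0,0,0],[0,0,-30],0.2],[[0,0,0],[23,20,0],1],[[0,0,0],[23,20,0],1],[[7,0,0],[23,20,0],1],[[7,0,0],[0,0,0],1],[[7,0,0],[0,0,0],1],[[7,0,0],[0,0,0],1],[[0,0,2],[0,0,0],1]]' --grip_force 30

```text
t: 1.1
tcp_pos: [0.6865, 0.068, 0.3904]
tool_rot: [0.697, 0.673, -0.178, -0.172]
force: [-0.1, -0.2, -2.3]
finger_gap: -0.002
gripper_force: 0.0
```

```bash
cat >> h.py <<'E'
C=np.array([.648,.070]); YAW=-.0355; ex=np.array([np.cos(YAW),np.sin(YAW),0]); ey=np.array([-ex[1],ex[0],0]); ez=np.array([0,0,1.])
O=np.array([C[0],C[1],0])
def box(p): p=np.asarray(p)-O; return np.stack([p@ex,p@ey,p@ez],-1)
def world(b): return O+b[0]*ex+b[1]*ey+b[2]*ez
def panel(p,a):
    b=box(p)-[-.089,0,.088]; return np.stack([b[...,0]*np.cos(a)+b[...,2]*np.sin(a),b[...,1],-b[...,0]*np.sin(a)+b[...,2]*np.cos(a)],-1)
def onpanel(r,y,z,a): return world([-.089+r*np.cos(a)-z*np.sin(a),y,.088+r*np.sin(a)+z*np.cos(a)])
def report(target=None,a=None):
    s=sense(); T=R.from_quat(s['tool_rot']); tip=s['tcp_pos']+T.apply([0,0,.008])
    print('t',round(s['t'],2),'tcp',s['tcp_pos'].round(4),'tip box',box(tip).round(4),'F',s['force'].round(1),'gap',round(s['finger_gap'],2),'ztool',T.apply([0,0,1]).round(3),'q',s['q'].round(2))
    if a is not None: print('tip panel',panel(tip,a).round(4))
    if target is not None: print('shift mm (tool)',(T.inv().apply(target-tip)*1000).round(1))
E
python3 - <<'E'
from h import *
im,d=snapshot('scene'); c,f=cam('scene'); P=cloud('scene',d,c,f)
im2,d2=snapshot('side'); cv2.imwrite('pics/both2.png',np.hstack([im[60:300,120:440],im2[60:300,120:440]])[:,:,::-1])
a=1.08; report(onpanel(.275,0,.016,a),a)
hsv=cv2.cvtColor(im,cv2.COLOR_RGB2HSV)
m=(d>0)&(hsv[...,0]<25)&(hsv[...,1]>90); q=panel(P[m],a); bz=P[m][:,2]
k=(bz>.13)&(abs(q[:,2])<.06)&(abs(q[:,1])<.17); q=q[k]
back=q[(q[:,2]<.006)&(abs(q[:,1])>.06)]; pf=np.polyfit(back[:,0],back[:,2],1); print('back fit slope',pf,len(back),'top r',np.percentile(back[:,0],[98,99.5]))
h=q[(abs(q[:,1])<.06)&(q[:,0]>.22)]; print('head',len(h),np.percentile(h,[1,50,99],axis=0).round(4))
E
```

```text
t 1.2 tcp [0.6851 0.0681 0.3947] tip box [ 0.0334 -0.0007  0.3876] F [-0.2 -0.1 -0.4] gap 0.0 ztool [-0.472  0.    -0.882] q [-0.05  0.77  0.62 -0.03  2.23 -0.03]
tip panel [ 0.322  -0.0007  0.0333]
shift mm (tool) [ 1.5 17.3 46.9]
back fit slope [0.0003093 0.0019311] 311 top r [0.21066891 0.21115529]
head 374 [[ 0.2422 -0.038  -0.0146]
 [ 0.2553 -0.0074  0.0207]
 [ 0.3864  0.041   0.0336]]
```

View pics/both2.png

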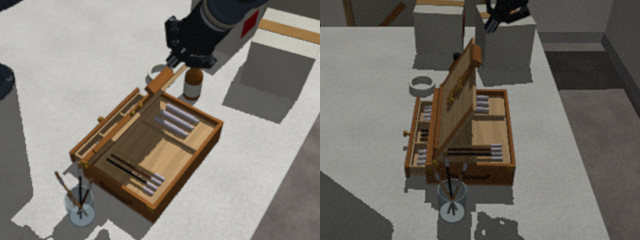

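The picture shows the closed gripper above the mast head, at about (183,55) in the left half. The jar, bottle and tape roll haven't moved.

>>> play_rows --rows '[[[0,0,0],[0.5,9,10],1],[[0,0,0],[0.5,8,19],1],[[0,0,0],[0,0,18],1],[[0,0,0],[0,0,12],1],[[0,0,0],[0,0,6],1],[[0,0,0],[0,0,5],1],[[0,0,0],[0,0,5],1],[[0,0,0],[0,0,5],1],[[0,0,0],[0,0,0],1]]'

```text
t: 1.95
tcp_pos: [0.6618, 0.0687, 0.3211]
tool_rot: [0.698, 0.675, -0.172, -0.167]
force: [0.8, 0.4, -0.2]
finger_gap: -0.003
gripper_force: 0.3
```

```bash
python3 -c "
from h import *
report(onpanel(.208,0,.016,1.08),1.08)"
```

```text
t 1.95 tcp [0.6618 0.0687 0.3211] tip box [ 0.0101 -0.0009  0.314 ] F [ 0.8  0.4 -0.2] gap -0.0 ztool [-0.465  0.    -0.885] q [-0.05  0.76  0.84 -0.03  2.02 -0.02]
tip panel [ 0.2461 -0.0009  0.0191]
shift mm (tool) [ 1.5  2.8 38.1]
```

>>> play_rows --rows '[[[0,0,0],[0,1,4],1],[[0,0,0],[0,1,4],1],[[0,0,0],[0,1,4],1],[[0,0,0],[0,0,4],1],[[0,0,0],[0,0,3],1]]'

```text
t: 2.37
tcp_pos: [0.6559, 0.0686, 0.3016]
tool_rot: [0.698, 0.674, -0.173, -0.167]
force: [0.0, 0.1, 2.8]
finger_gap: 0.003
gripper_force: 1.0
```

```bash
python3 - <<'E'
from h import *
im,d=snapshot('side');im2,d2=snapshot('scene'); 
report(onpanel(.208,0,.016,1.08),1.08)
cv2.imwrite('pics/p3.png',np.hstack([cv2.resize(i,None,fx=3,fy=3,interpolation=cv2.INTER_CUBIC) for i in (im[80:230,200:330],im2[90:240,200:330])])[:,:,::-1])
E
```

```text
t 2.47 tcp [0.6557 0.0685 0.3013] tip box [ 0.004  -0.0014  0.2943] F [0.2 0.4 0.6] gap -0.0 ztool [-0.467  0.    -0.884] q [-0.05  0.76  0.89 -0.03  1.98 -0.02]
tip panel [ 0.2258 -0.0014  0.0152]
shift mm (tool) [ 1.6 -0.9 17.7]
```

View pics/p3.png

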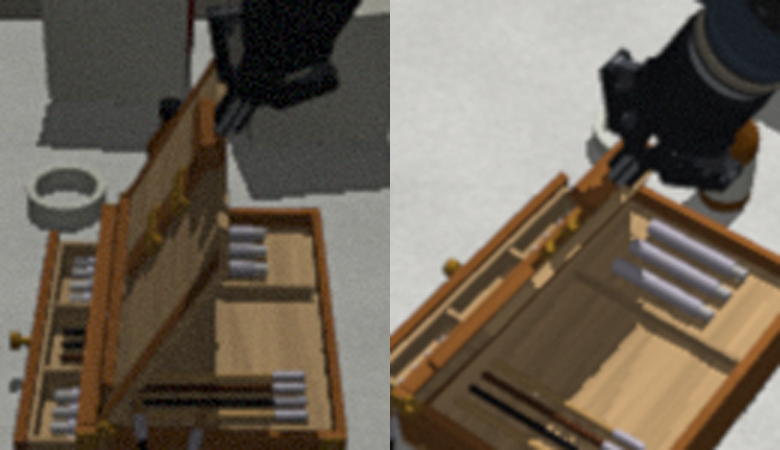

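The mast head at (205,125) is now just past the panel's top edge with the fingertip against it, so the push is working.

>>> play_rows --rows '[[[0,0,0],[0,0,4],1],[[0,0,0],[0,0,4],1],[[0,0,0],[0,0,3],1],[[0,0,0],[0,0,2],1],[[0,0,0],[0,0,1],1],[[0,0,0],[0,0,0],1]]'

```text
t: 2.97
tcp_pos: [0.6493, 0.0685, 0.2896]
tool_rot: [0.698, 0.674, -0.173, -0.167]
force: [-0.2, -1.0, -0.1]
finger_gap: -0.003
gripper_force: 0.1
```

```bash
python3 -c "
from h import *
report(onpanel(.208,0,.016,1.08),1.08)"
```

```text
t 2.97 tcp [0.6493 0.0685 0.2896] tip box [-0.0024 -0.0016  0.2826] F [-0.2 -1.  -0.1] gap -0.0 ztool [-0.466  0.    -0.885] q [-0.05  0.75  0.93 -0.03  1.94 -0.02]
tip panel [ 0.2124 -0.0016  0.0153]
shift mm (tool) [ 1.6 -0.7  4.4]
```

>>> play_rows --rows '[[[0,0,0],[0,0,1.5],1],[[0,0,0],[0,0,1.5],1],[[0,0,0],[0,0,1],1],[[0,0,0],[0,0,0],1]]'

```text
t: 3.3
tcp_pos: [0.6476, 0.0685, 0.2865]
tool_rot: [0.698, 0.674, -0.172, -0.167]
force: [1.2, -0.1, 1.2]
finger_gap: -0.001
gripper_force: 0.7
```

>>> play_rows --rows '[[[0,0,0],[0,0,1],1],[[0,0,0],[0,0,0.5],1],[[0,0,0],[0,0,0],1],[[0,0,0],[0,0,0],1]]'

```text
t: 3.63
tcp_pos: [0.6475, 0.0686, 0.2864]
tool_rot: [0.699, 0.675, -0.172, -0.166]
force: [2.2, 0.8, 5.8]
finger_gap: -0.003
gripper_force: 2.9
```

The force rose to 6 N with no more travel, so the tips have reached the panel's edge and the head is flush. Next I back off and go round to the panel's face.

>>> play_rows --rows '[[[0,0,0],[0,0,-25],1],[[0,0,0],[0,0,-35],1],[[-7,0,0],[20,-25,0],1],[[-7,0,0],[20,-30,0],1],[[-7,0,0],[25,-30,0],1],[[-7,0,0],[0,-15,0],1],[[-7,0,0],[0,0,0],1],[[-7,0,0],[0,0,0],1],[[-7,0,0],[0,0,0],1],[[-7,0,0],[0,0,0],1],[[-7,0,0],[0,0,0],1],[[-7,0,0],[0,0,0],1]]'

```text
t: 4.63
tcp_pos: [0.5816, 0.137, 0.3692]
tool_rot: [0.667, 0.651, 0.246, 0.264]
force: [1.2, -2.1, 0.6]
finger_gap: -0.0
gripper_force: 0.0
```

```bash
python3 - <<'E'
from h import *
im,d=snapshot('scene'); c,f=cam('scene'); P=cloud('scene',d,c,f)
im2,d2=snapshot('side'); cv2.imwrite('pics/p4.png',np.hstack([cv2.resize(i,None,fx=2.5,fy=2.5,interpolation=cv2.INTER_CUBIC) for i in (im2[80:250,190:345],im[90:260,190:345])])[:,:,::-1])
a=1.08; report(onpanel(.165,.065,.045,a),a)
hsv=cv2.cvtColor(im,cv2.COLOR_RGB2HSV)
m=(d>0)&(hsv[...,0]<25)&(hsv[...,1]>90); q=panel(P[m],a); bz=P[m][:,2]
k=(bz>.13)&(abs(q[:,2])<.06)&(abs(q[:,1])<.17); q=q[k]
back=q[(q[:,2]<.006)&(abs(q[:,1])>.06)]; pf=np.polyfit(back[:,0],back[:,2],1); print('back',pf,len(back),'top r',np.percentile(back[:,0],[98,99.5]))
h=q[(abs(q[:,1])<.04)&(q[:,2]>.015)]; print('head',len(h),np.percentile(h,[1,50,99],axis=0).round(4))
E
```

```text
t 4.73 tcp [0.5759 0.1365 0.3626] tip box [-0.0691  0.0638  0.3566] F [-1.4 -0.  -0.6] gap 0.0 ztool [ 0.659 -0.034 -0.751] q [ 0.09  0.16  1.86 -0.24  0.41  0.3 ]
tip panel [0.2463 0.0638 0.1091]
shift mm (tool) [  3.  -53.5  88.5]
back [0.00032541 0.00194813] 356 top r [0.21054171 0.21091814]
head 270 [[ 0.0649 -0.0383  0.0153]
 [ 0.2076 -0.0097  0.0232]
 [ 0.2105  0.0383  0.0333]]
```

View pics/p4.png

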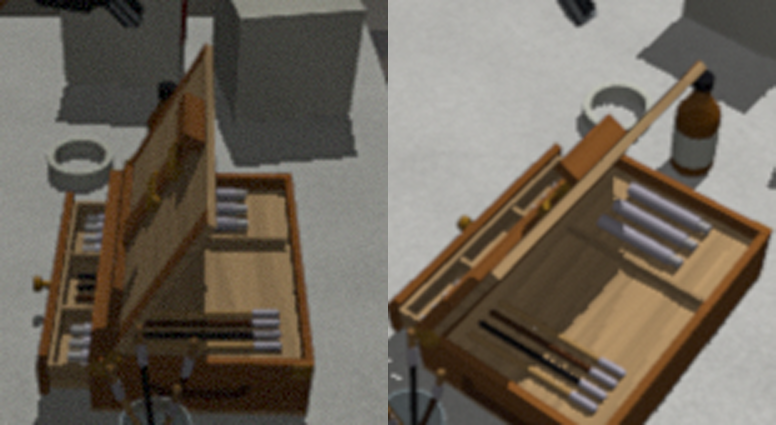

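The mast head at (193,118) is flush with the panel's top edge: the depth data gives 210.5 mm for the head and 210.7 mm for the panel. The gripper is clear, and the jar, bottle and tape haven't moved.

>>> play_rows --rows '[[[0,0,0],[1,-15,0],1],[[0,0,0],[1,-20,0],1],[[0,0,0],[1,-18,5],1],[[0,0,0],[0,0,20],1],[[0,0,0],[0,0,25],1],[[0,0,0],[0,0,22],1],[[0,0,0],[0,0,16],1],[[0,0,0],[0,2,10],1],[[0,0,0],[0,2,6],1],[[0,0,0],[0,1,4],1],[[0,0,0],[0,0,0],1]]'

```text
t: 5.65
tcp_pos: [0.6211, 0.1362, 0.2561]
tool_rot: [0.669, 0.651, 0.244, 0.263]
force: [-0.5, 0.6, -0.7]
finger_gap: -0.003
gripper_force: 0.0
```

```bash
python3 -c "
from h import *
report(onpanel(.165,.065,.015,1.08),1.08)"
```

```text
t 5.65 tcp [0.6211 0.1362 0.2561] tip box [-0.0239  0.0651  0.2501] F [-0.5  0.6 -0.7] gap -0.0 ztool [ 0.669 -0.035 -0.743] q [ 0.08  0.39  1.91 -0.7   0.14  0.77]
tip panel [0.1737 0.0651 0.019 ]
shift mm (tool) [ 0.1 -6.8  6.7]
```

>>> play_rows --rows '[[[4,0,0],[0,-4,2],1],[[4,0,0],[0,0,3],1],[[1,0,0],[0,2,4],1],[[1,0,0],[0,2,4.5],1],[[1,0,0],[0,2,4.5],1],[[1,0,0],[0,2,4.5],1],[[1,0,0],[0,2,4.5],1],[[1,0,0],[0,2,4.5],1]]'

```text
t: 6.32
tcp_pos: [0.6468, 0.1326, 0.2396]
tool_rot: [0.692, 0.671, 0.176, 0.2]
force: [-2.9, -0.2, 5.2]
finger_gap: -0.002
gripper_force: 2.4
```

```bash
python3 -c "
from h import *
report(onpanel(.165,.065,.015,.95),.95)"
```

```text
t 6.32 tcp [0.6468 0.1326 0.2396] tip box [0.0007 0.0623 0.2327] F [-2.9 -0.2  5.2] gap -0.0 ztool [ 0.512 -0.04  -0.858] q [ 0.07  0.44  1.74 -0.18  0.43  0.24]
tip panel [0.1699 0.0623 0.0112]
shift mm (tool) [ 2.7 -5.9 -1.6]
```

>>> play_rows --rows '[[[1,0,0],[0,1.5,4.5],1],[[1,0,0],[0,1.5,4.5],1],[[1,0,0],[0,1.5,4.5],1],[[1,0,0],[0,1.5,4.5],1],[[1,0,0],[0,1.5,4.5],1],[[1,0,0],[0,1.2,4.5],1],[[1,0,0],[0,1.2,4.5],1],[[1,0,0],[0,1.2,4.5],1],[[1,0,0],[0,1,4.5],1],[[1,0,0],[0,1,4.5],1]]'

```text
t: 7.15
tcp_pos: [0.6787, 0.1305, 0.2051]
tool_rot: [0.707, 0.683, 0.117, 0.139]
force: [-0.7, -0.5, 4.3]
finger_gap: 0.005
gripper_force: 2.1
```

```bash
python3 -c "
from h import *
report(onpanel(.165,.065,.015,.65),.65)"
```

```text
t 7.15 tcp [0.6787 0.1305 0.2051] tip box [0.0314 0.0614 0.1976] F [-0.7 -0.5  4.3] gap 0.0 ztool [ 0.356 -0.035 -0.934] q [ 0.05  0.55  1.57 -0.09  0.66  0.14]
tip panel [0.1622 0.0614 0.0144]
shift mm (tool) [ 3.6  2.6 -1.5]
```

>>> play_rows --rows '[[[1,0,0],[0,1.6,4.5],1],[[1,0,0],[0,1.6,4.5],1],[[1,0,0],[0,1.5,4.5],1],[[1,0,0],[0,1.5,4.5],1],[[1,0,0],[0,1.4,4.5],1],[[1,0,0],[0,1.2,4.5],1],[[1,0,0],[0,1.1,4.5],1],[[1,0,0],[0,1,4.5],1],[[1,0,0],[0,0.9,4.5],1],[[1,0,0],[0,0.8,4.5],1],[[1,0,0],[0,0.7,4.5],1],[[1,0,0],[0,0.6,4],1]]'

```text
t: 8.15
tcp_pos: [0.7045, 0.1277, 0.154]
tool_rot: [0.718, 0.692, 0.043, 0.062]
force: [0.6, 0.1, 4.2]
finger_gap: -0.004
gripper_force: 1.7
```

```bash
python3 -c "
from h import *
report(onpanel(.165,.065,.011,0),.35)"
```

```text
t 8.15 tcp [0.7045 0.1277 0.154 ] tip box [0.0556 0.0595 0.1461] F [0.6 0.1 4.2] gap -0.0 ztool [ 0.147 -0.03  -0.989] q [ 0.04  0.69  1.37 -0.04  0.93  0.1 ]
tip panel [0.1557 0.0595 0.005 ]
shift mm (tool) [ 6.7 13.2 49.4]
```

>>> play_rows --rows '[[[1,0,0],[0,1.5,4],1],[[1,0,0],[0,1.5,4],1],[[1,0,0],[0,1.5,4],1],[[1,0,0],[0,1,4],1],[[1,0,0],[0,1,4],1],[[1,0,0],[0,1,3.5],1],[[1,0,0],[0,0.5,3.5],1],[[1,0,0],[0,0.5,3],1],[[0,0,0],[0,0,3],1],[[0,0,0],[0,0,2.5],1],[[0,0,0],[0,0,2],1],[[0,0,0],[0,0,2],1]]'

```text
t: 9.15
tcp_pos: [0.7169, 0.1264, 0.1166]
tool_rot: [0.721, 0.693, -0.004, 0.014]
force: [1.3, 1.6, 3.3]
finger_gap: -0.0
gripper_force: 1.5
```

>>> play_rows --rows '[[[0,0,0],[0,0,1.5],1],[[0,0,0],[0,0,1.5],1],[[0,0,0],[0,0,1.5],1],[[0,0,0],[0,0,1],1],[[0,0,0],[0,0,1],1],[[0,0,0],[0,0,1],1]]'

```text
t: 9.65
tcp_pos: [0.7159, 0.1261, 0.1087]
tool_rot: [0.721, 0.693, -0.005, 0.013]
force: [2.6, 0.4, 2.7]
finger_gap: 0.002
gripper_force: 1.5
```

Tip is at about z = 0.101; final few mm to the stop.

>>> play_rows --rows '[[[0,0,0],[0,0,1],1],[[0,0,0],[0,0,1],1],[[0,0,0],[0,0,0.8],1],[[0,0,0],[0,0,0.6],1],[[0,0,0],[0,0,0],1]]'

```text
t: 10.07
tcp_pos: [0.7159, 0.126, 0.1061]
tool_rot: [0.721, 0.693, -0.005, 0.013]
force: [0.5, -0.3, 7.4]
finger_gap: 0.003
gripper_force: 3.3
```

>>> play_rows --rows '[[[0,0,0],[0,0,0.7],1],[[0,0,0],[0,0,0.7],1],[[0,0,0],[0,0,0],1],[[0,0,0],[0,0,0],1]]'

```text
t: 10.4
tcp_pos: [0.716, 0.1261, 0.1061]
tool_rot: [0.721, 0.693, -0.005, 0.013]
force: [-1.3, -0.4, 11.7]
finger_gap: 0.004
gripper_force: 5.7
```

>>> play_rows --rows '[[[0,0,0],[0,0,-20],1],[[0,0,0],[0,0,-35],1],[[0,0,0],[0,0,-35],1],[[0,0,0],[-7,-25,-10],1],[[0,0,0],[-7,-40,0],1],[[0,0,0],[-7,-40,0],1],[[0,0,0],[-7,-40,0],1],[[0,0,0],[-7,-40,0],1],[[-3,0,0],[-7,-40,0],1],[[-3,0,0],[-7,-40,0],1],[[-3,0,0],[0,-30,0],1],[[0,0,0],[0,-15,0],1]]'

```text
t: 11.4
tcp_pos: [0.3922, 0.092, 0.1915]
tool_rot: [0.718, 0.692, 0.045, 0.064]
force: [-1.0, 0.3, -0.4]
finger_gap: -0.003
gripper_force: 0.0
```

```bash
python3 - <<'E'
from h import *
report(world([-.24,0,.09]))
out=[]
for n in('side','scene'):
    im,d=snapshot(n); c,f=cam(n); P=cloud(n,d,c,f); out.append(im)
    B=box(P); hsv=cv2.cvtColor(im,cv2.COLOR_RGB2HSV); br=(d>0)&(hsv[...,0]<25)&(hsv[...,1]>90)
    k=br&(abs(B[...,1])<.19)
    dr=B[k&(B[...,0]<-.13)&(B[...,0]>-.25)&(B[...,2]>.05)&(B[...,2]<.066)]
    kn=B[k&(B[...,0]<-.185)&(B[...,0]>-.22)&(B[...,2]>.02)&(B[...,2]<.06)]
    t=B[k&(B[...,2]>.09)&(B[...,2]<.2)&(abs(B[...,1])>.06)]
    print(n,'drawer',np.percentile(dr[:,0],[1,3,10]),'knob',len(kn),kn.min(0),kn.max(0),'panel z',np.percentile(t[:,2],[5,50,95]),'x',np.percentile(t[:,0],[1,99]),'y',np.percentile(t[:,1],[1,99]))
cv2.imwrite('pics/p5.png',np.hstack([i[60:300,100:420] for i in out])[:,:,::-1])
E
```

```text
t 11.4 tcp [0.3922 0.092  0.1915] tip box [-0.2552  0.0127  0.1836] F [-1.   0.3 -0.4] gap -0.0 ztool [ 0.153 -0.03  -0.988] q [-0.03  0.27  2.11 -0.05  0.6   0.04]
shift mm (tool) [-10.3   0.6  95.2]
side drawer [-0.17566811 -0.17515174 -0.17386853] knob 17 [-0.19730623 -0.01083326  0.03839907] [-0.1851372  -0.00078958  0.04952373] panel z [0.09513807 0.09800984 0.10182014] x [-0.08968348  0.11608068] y [-0.1730912   0.16638302]
scene drawer [-0.1761133  -0.17503942 -0.17358433] knob 18 [-0.200093   -0.00592919  0.03775083] [-0.18913302  0.00993163  0.04962375] panel z [0.0944647  0.09743594 0.10204591] x [-0.08471421  0.11989352] y [-0.16821153  0.16980978]
```

View pics/p5.png

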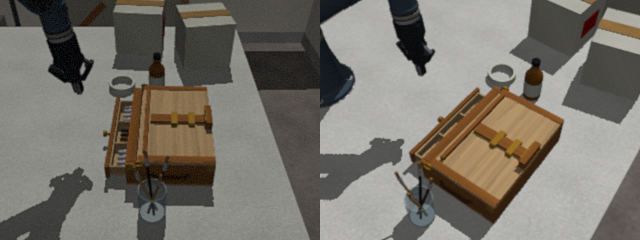

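The panel lies flat on the box, with its face at 98 mm. The drawer is still about 55 mm out, with the knob at (107,133) in the left half, and the other objects haven't moved.

>>> play_rows --rows '[[[0,0,0],[-5,0,25],1],[[0,0,0],[-5,0,38],1],[[0,0,0],[0,-5,38],1],[[0,0,0],[0,-4,34],1],[[0,0,0],[0,0,20],1],[[0,0,0],[0,10,2],1],[[0,0,0],[0,8,1],1],[[0,0,0],[0,0,0],1]]'

```text
t: 12.17
tcp_pos: [0.4408, 0.0761, 0.0391]
tool_rot: [0.718, 0.691, 0.05, 0.069]
force: [1.0, 0.8, 0.2]
finger_gap: -0.001
gripper_force: 0.0
```

```bash
python3 -c "
from h import *
report(world([-.144-.0145,0,.029]))"
```

```text
t 12.17 tcp [0.4408 0.0761 0.0391] tip box [-0.2059 -0.0014  0.0312] F [1.  0.8 0.2] gap -0.0 ztool [ 0.168 -0.031 -0.985] q [-0.07  0.68  2.14 -0.13  0.15  0.09]
shift mm (tool) [ 1.7 46.4 10.1]
```

>>> play_rows --rows '[[[0.5,0,0],[0.2,3,0.4],1],[[0.5,0,0],[0.2,4,0.6],1],[[0.5,0,0],[0.2,4,0.6],1],[[0.5,0,0],[0.2,4,0.6],1],[[0.5,0,0],[0.2,4,0.6],1],[[0.5,0,0],[0,4,0.6],1],[[0.5,0,0],[0,4,0.6],1],[[0.5,0,0],[0,4,0.6],1]]'

```text
t: 12.83
tcp_pos: [0.4703, 0.0762, 0.0399]
tool_rot: [0.719, 0.693, 0.025, 0.044]
force: [-2.4, 0.6, 2.1]
finger_gap: -0.002
gripper_force: 1.1
```

```bash
python3 - <<'E'
from h import *
report(world([-.144-.0145,0,.029]))
n='scene'
im,d=snapshot(n); c,f=cam(n); P=cloud(n,d,c,f)
B=box(P); hsv=cv2.cvtColor(im,cv2.COLOR_RGB2HSV); k=(d>0)&(hsv[...,0]<25)&(hsv[...,1]>90)&(abs(B[...,1])<.19)
dr=B[k&(B[...,0]<-.122)&(B[...,0]>-.25)&(B[...,2]>.05)&(B[...,2]<.066)]
print(np.percentile(dr[:,0],[1,3,10]))
E
```

```text
t 12.83 tcp [0.4703 0.0762 0.0399] tip box [-0.177  -0.0003  0.0319] F [-2.4  0.6  2.1] gap -0.0 ztool [ 0.098 -0.028 -0.995] q [-0.06  0.68  2.01 -0.07  0.34  0.04]
shift mm (tool) [ 0.4 18.1  4.7]
[-0.1409039  -0.14026138 -0.13919637]
```

>>> play_rows --rows '[[[0,0,0],[0,3.5,0.5],1],[[0,0,0],[0,3.5,0.5],1],[[0,0,0],[0,3,0.5],1],[[0,0,0],[0,3,0.5],1],[[0,0,0],[0,2,0.3],1],[[0,0,0],[0,2,0.2],1],[[0,0,0],[0,1.5,0.2],1],[[0,0,0],[0,1,0],1]]'

```text
t: 13.55
tcp_pos: [0.4895, 0.0754, 0.0387]
tool_rot: [0.719, 0.693, 0.025, 0.044]
force: [-1.4, -0.4, -0.4]
finger_gap: -0.0
gripper_force: 1.0
```

>>> play_rows --rows '[[[0,0,0],[0,0.8,0],1],[[0,0,0],[0,0.8,0],1],[[0,0,0],[0,0.6,0],1],[[0,0,0],[0,0,0],1]]'

```text
t: 13.88
tcp_pos: [0.4914, 0.0753, 0.0388]
tool_rot: [0.72, 0.693, 0.025, 0.044]
force: [-2.8, 0.5, -1.6]
finger_gap: -0.002
gripper_force: 0.9
```

>>> play_rows --rows '[[[0,0,0],[0,0.6,0],1],[[0,0,0],[0,0.6,0],1],[[0,0,0],[0,0,0],1],[[0,0,0],[0,0,0],1]]'

```text
t: 14.22
tcp_pos: [0.4923, 0.0753, 0.039]
tool_rot: [0.72, 0.693, 0.025, 0.044]
force: [-2.5, 0.8, -2.1]
finger_gap: 0.004
gripper_force: 1.2
```

>>> play_rows --rows '[[[0,0,0],[0,0.6,0],1],[[0,0,0],[0,0.4,0],1],[[0,0,0],[0,0,0],1],[[0,0,0],[0,0,0],1]]'

```text
t: 14.55
tcp_pos: [0.4924, 0.0753, 0.039]
tool_rot: [0.72, 0.693, 0.024, 0.043]
force: [-5.2, -0.1, -2.2]
finger_gap: 0.001
gripper_force: 2.6
```

>>> play_rows --rows '[[[0,0,0],[0,0.5,0],1],[[0,0,0],[0,0,0],1],[[0,0,0],[0,-10,0],1],[[0,0,0],[0,-30,0],1],[[0,0,0],[0,-25,0],1],[[0,0,0],[0,0,-20],1],[[0,0,0],[0,0,-35],1],[[0,0,0],[0,0,-35],1],[[0,0,0],[0,0,-35],1],[[0,0,0],[0,0,0],1],[[0,0,0],[0,0,0],1]]'

```text
t: 15.47
tcp_pos: [0.4208, 0.0809, 0.1599]
tool_rot: [0.719, 0.692, 0.029, 0.048]
force: [0.7, -0.2, -0.1]
finger_gap: -0.002
gripper_force: 0.0
```

```bash
python3 - <<'E'
from h import *
report()
out=[]
for n in('side','scene'):
    im,d=snapshot(n); c,f=cam(n); P=cloud(n,d,c,f); out.append(im)
    B=box(P); hsv=cv2.cvtColor(im,cv2.COLOR_RGB2HSV); k=(d>0)&(hsv[...,0]<25)&(hsv[...,1]>90)&(abs(B[...,1])<.19)
    dr=B[k&(B[...,0]<-.1)&(B[...,0]>-.25)&(B[...,2]>.03)&(B[...,2]<.066)]
    fr=B[k&(B[...,0]<-.1)&(B[...,2]>.08)&(B[...,2]<.1)]
    bk=B[k&(B[...,0]>.08)&(B[...,2]>.08)&(abs(B[...,1])<.15)]
    t=B[k&(B[...,2]>.09)&(B[...,2]<.2)&(abs(B[...,1])>.06)]
    h=B[k&(B[...,2]>.115)&(abs(B[...,1])<.05)&(B[...,0]>0)]
    print(n,'knob/drawer min',np.sort(dr[:,0])[:5].round(4),'rail front',np.percentile(fr[:,0],[1,5]).round(4),'back',np.percentile(bk[:,0],99),'panel z',np.percentile(t[:,2],[5,50,95]).round(4),'panel end',np.percentile(t[:,0],99),'head end',np.percentile(h[:,0],99))
cv2.imwrite('pics/p6.png',np.hstack([cv2.resize(i[100:280,160:360],None,fx=2,fy=2) for i in out])[:,:,::-1])
E
```

```text
t 15.47 tcp [0.4208 0.0809 0.1599] tip box [-0.2266  0.0027  0.152 ] F [ 0.7 -0.2 -0.1] gap -0.0 ztool [ 0.109 -0.029 -0.994] q [-0.06  0.38  2.06 -0.04  0.59  0.01]
side knob/drawer min [-0.1398 -0.1396 -0.1393 -0.1392 -0.1389] rail front [-0.1175 -0.1165] back 0.1179350428631118 panel z [0.095  0.098  0.1018] panel end 0.11613478087115646 head end 0.11832281225214594
scene knob/drawer min [-0.1129 -0.1121 -0.1111 -0.1109 -0.1103] rail front [-1.5996 -0.1186] back 0.12153341811528458 panel z [0.0945 0.0974 0.1019] panel end 0.11985950941941116 head end 0.12086712474511246
```

View pics/p6.png

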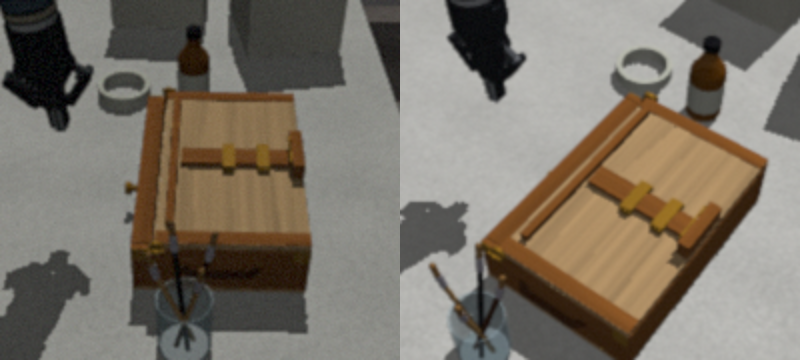

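The panel is flat with the mast head at its far edge. The knob at (130,187) stands about 23 mm out from the rail, so the drawer is home. The box, jar, bottle and tape haven't moved.

```bash
python3 -c "
from station import *
print(sign_off())"
```

```text
the job is handed in; nothing more can be done
None
```

The job is handed in: the mast is flush to within 1–2 mm, the panel is folded flat, the drawer is home, and the box, jar, bottle and tape roll haven't visibly moved (about 15.5 s of the 48 s used; no verdict came back).

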